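# Clear the pattern painter's place: each thing to its own tray

### The job

Clear the painter's place and put each thing with its kind: the brush into a free place of the brush rest, both pigment pots upright into empty bays of the pot tray, the test tile flat and square on top of the tile in the tile tray. Nest the loose kidney-shaped palette dish fully home on the other one, turned so that the outlines match; the brush lies across it, so take that off first. Leave the tea glass where it stands.

Things in the scene. Friction and masses are not known exactly. Their poses are not given: they have to be found in the camera images.
- palette: Loose white kidney-shaped dish, 137 mm long in y, 30 high, 160 g. Origin: underside, mid-waist; hollow side faces -x. Band 60 wide in x, upright sides from z 9 to 30; walls 5, inner floor z 12. Below z 9 a chamfered foot, set in 8: nested, it enters the mouth of the same dish below (3 mm clearance) and the flat shoulder sits on that rim, 21 mm up, axes parallel. A brush lies across it.
- palette_base: The other white kidney-shaped dish: same shape, size, origin and axes as the loose one; empty, fixed where it stands. Its rim is 30 mm above the table, its mouth is 50 mm across at the waist. The loose dish nests on it.
- brush: Loose pattern brush, red-brown handle, 205 mm long, 9 thick, 12 g, lying along its y: bristles at -y, handle end at +y. Origin: underside, middle of the length. It balances 20 mm from there towards +y, on the handle: hold it there. At the start it lies across the loose dish, 30 mm above the table.
- brush_rest: Fixed wooden brush rest, origin centre of underside, base 112 x 104 mm, 6 thick. Two bars along x, 10 thick, at y -42 and +42, tops at z 22. On each, 8 mm dowels (14 high) at x -51, -17, 17, 51 part three places 26 mm wide, centred at x -34, 0, 34. A brush lies along y on both bars between dowels, either way round. Place x 34 holds a longer brush (fixed); the other two are free.
- pot_tall: Loose round screw-cap pigment pot, dark blue label, white cap; 42 mm diameter, 53 high (body to 43, then the cap), 90 g. Origin: centre of underside, z up.
- pot_short: Loose round screw-cap pigment pot, purple label, white cap; 41 mm diameter, 50 high (body to 41, then the cap), 90 g. Origin: centre of underside, z up.
- pot_tray: Fixed open wooden tray for pots, 74 (x) x 212 (y) x 22 mm, walls 5, floor top at z 5. Two partitions make three bays in a row along y, 64 x 64 mm inside, centred at y -69, 0, 69. Origin: centre of underside. The bay at y 69 holds a larger pot with a blue cap (fixed, 62 high); the other two are empty, for one pot each.
- test_tile: Loose flat cream test tile, 50 (x) x 58 (y) x 8.5 mm, 52 g. Origin: centre of underside, z up.
- tile_tray: Fixed low wooden tile tray, 84 (x) x 92 (y) mm, walls 6 thick, 11 high. Origin: centre of underside. A dark blue tile of the same size as the loose one lies in its middle (fixed, its 50 mm side along x), top 14.5 mm above the table; the loose tile goes on top of it, in line with it.
- tea_glass: Bystander: loose clear tea glass with a yellow patch, 68 mm diameter, 91 high, 140 g, behind the work. Origin: centre of underside. Leave it alone.

How it is judged (in metres and radians):
At the end, for the whole second after the job is handed in: Dish nested 18-23.5 mm above the other, within 5 mm, 0.12 rad; brush level on both bars in a free place, within 45 mm of mid-length, 0.25 rad; pots upright on the floor of empty bays, within 15 mm; tile flat on the stored tile, within 15 mm, 0.26 rad; all released, at rest (x of palette in the frame of palette_base between -0.005 and 0.005 m and y of palette in the frame of palette_base between -0.005 and 0.005 m and z of palette in the frame of palette_base between 0.018 and 0.0235 m and angle between each of palette, test_tile's own z axis and vertical below 0.06 rad and angle between the x axis of palette and the x axis of palette_base, either way round below 0.12 rad and linear speed of each of palette, brush, pot_tall, pot_short, test_tile below 0.02 m/s and angular speed of each of palette, brush, pot_tall, pot_short, test_tile below 0.2 rad/s and z of brush in the frame of brush_rest between 0.018 and 0.0345 m and x of brush in the frame of brush_rest between -0.048 and 0.014 m and y of brush in the frame of brush_rest between -0.045 and 0.045 m and angle between the y axis of brush and the y axis of brush_rest, either way round below 0.25 rad and angle between brush's own y axis and vertical between 1.5 and 1.64 rad and x of pot_tall in the frame of pot_tray between -0.015 and 0.015 m and z of pot_tall in the frame of pot_tray between 0.003 and 0.008 m and angle between each of pot_tall, pot_short's own z axis and vertical below 0.1 rad and (y of pot_tall in the frame of pot_tray between -0.084 and -0.054 m or y of pot_tall in the frame of pot_tray between -0.015 and 0.015 m) and x of pot_short in the frame of pot_tray between -0.015 and 0.015 m and z of pot_short in the frame of pot_tray between 0.003 and 0.008 m and (y of pot_short in the frame of pot_tray between -0.084 and -0.054 m or y of pot_short in the frame of pot_tray between -0.015 and 0.015 m) and x of test_tile in the frame of tile_tray between -0.015 and 0.015 m and y of test_tile in the frame of tile_tray between -0.015 and 0.015 m and z of test_tile in the frame of tile_tray between 0.0125 and 0.0175 m and angle between the x axis of test_tile and the x axis of tile_tray, either way round below 0.26 rad); the robot touches nothing.
It fails at once if the loose palette dish is lifted while the brush still lies on it (height (world z) of palette above 0.015 m and horizontal distance between brush and palette below 0.05 m and z of brush in the frame of palette between 0.02 and 0.045 m).
It fails at once if the tea glass is pushed more than 20 mm or tipped (distance of tea_glass from where it was at the start of the episode above 0.02 m or angle between tea_glass's own z axis and vertical above 0.3 rad).
It also fails if it takes over 125 s, if anything falls off the work surface, if the arm or the gripper's body presses on something with over 40 N, if the wrist force passes 120 N, or if a joint passes its speed limit or range.

### The arm

A 6-joint arm with a two-finger parallel gripper is mounted at the origin on a cart in front of the work surface, level with it; the furniture and walls round the work are solid. World frame = base frame: x ahead of the robot, y to its left, z up, the work surface at z = 0. Lengths are in m, angles in degrees, forces in N, time in s.
With the tool pointing down it reaches from about 0.325 to 0.775 m from the base axis. Payload 5.5 kg.
Tool frame: the origin (TCP) lies at the centre of the arm's flange, where the gripper is bolted on; the fingertips stand 182 mm ahead of it and the grasp point (between the pads) lies 163 mm ahead of it; z points along the fingers, y is the direction in which the jaws open and shut (so a half turn about z gives the same grasp; the last joint's range is limited). The gripper opens to 88 mm and grips with 3 to 60 N. Pads are 20 mm wide; open, the fingers measure 115 mm over their backs; the gripper's body (75 mm by 178 mm) begins 61 mm behind the grasp point.
Start: joints at [-67.42, 5.22, 70.514, -0, 104.267, -3.249], TCP at [0.261, -0.54, 0.405] pointing down, gripper open.
Joint ranges: [-164.24, 164.24], [-49.07, 125.15], [9.68, 141.18], [-86.29, 266.29], [3.28, 154.24], [-151.56, 151.56]. Speed limits (degrees/s): [147.25, 147.25, 172.46, 180, 180, 180].

### API

Orientations are given as [roll, pitch, yaw] about the fixed x, y, z axes, in that order (R = Rz(yaw) Ry(pitch) Rx(roll)).
In Python, from station import r gives the robot as it stands. The module is installed in compiled form; this text tells all that it offers. Calls block until the motion is done:
- r.reach(position, orientation): joint-space move of the TCP to a pose.
- r.servo_line(position, rotation=None, speed=0.15): straight line of the TCP; rotation=None keeps the orientation; speed is the mean speed in m/s.
- r.move_joints(angles): joint-space move.
- r.let_go() and r.grab(squeeze=None): open the fingers fully, or close them until they stop; squeeze is the grip in N (None keeps the last).
- r.wait(seconds).
- r.inverse_kinematics(position, orientation): joint angles nearest the present ones, or None.
- r.sense(): the state.
- r.snapshot(name): name is "side" or "top" or "wrist"; returns a dict with "frame" (384x512x3 uint8, red, green, blue), "fx", "fy", "cx", "cy" (pixels), "R" (3x3) and "t" (3): a world point X has camera coordinates R X + t. Camera axes: x right, y down, z forward; pixel columns grow to the right and rows downward; lengths in m; the calibration is good to about 2 mm. A picture is of the moment at which its call begins. There is no depth.
A pose or a line that the arm cannot do raises r.IKError and nothing moves.
- r.hand_in(): hands the job in, once; it reports no verdict.
The state is a dict: "clock": time; "joints": joint angles; "joint_vel": joint speeds; "joint_torque": joint torques, N m; "tcp_pos": TCP position; "orientation": TCP orientation; "contact_force": force on the tool from outside, world axes, zero at the start; "torque": the same for the moment, N m; "opening": finger opening in m.
Only numpy, scipy, OpenCV 4.12 (cv2) and the standard library are available. Lean on these libraries where they do the work, as an engineer would, in place of code of your own. Each camera call takes 0.05 s, during which the arm holds its last target.

## Working session

There is one attempt and no reset: what is moved stays moved. The work goes in short steps, each a Python script; the robot and the scene stay as the last script left them, time stands still between calls to the robot, and variables do not carry over. Pictures are saved under pics/ and viewed, and the job is handed in when it is done.

```bash
ls; mkdir -p pics
python3 - <<'E'
from station import r
import cv2,numpy as np
s=r.sense();print(s)
for n in ["side","top","wrist"]:
    d=r.snapshot(n);cv2.imwrite(f"pics/{n}0.png",d["frame"][:,:,::-1]);print(n,d["fx"],d["fy"],d["cx"],d["cy"],np.round(d["R"],4).tolist(),np.round(d["t"],4).tolist())
    np.savez(f"{n}0.npz",**d)
E
```

```text
pics
{'clock': 0.0, 'joints': array([-6.74186362e+01,  5.26308862e+00,  7.05805262e+01,  7.08096472e-04,
        1.04267357e+02, -3.24767040e+00]), 'joint_vel': array([ 0.00919102, -0.07301603, -0.07849374,  0.04563211,  0.03815012,
        0.00717709]), 'joint_torque': array([-4.50803827e-04, -4.46450579e+01, -4.06450295e+01,  6.98469020e-02,
        2.90849997e-02, -1.28075139e-04]), 'tcp_pos': array([ 0.2614437 , -0.54010637,  0.40352009]), 'orientation': array([-1.79889246e+02, -6.97226546e-03,  2.58292013e+01]), 'contact_force': array([ 0.01180689,  0.74397553, -0.13786308]), 'torque': array([ 0.03169376,  0.00459724, -0.00723403]), 'opening': 0.08808688628181138}
side 362.59610009692136 362.59610009692136 256.6154154410565 192.53415086926253 [[-0.956, -0.293, -0.0121], [-0.1251, 0.4447, -0.8869], [0.2653, -0.8464, -0.4618]] [0.5532, 0.1494, 0.8928]
top 388.7734392412095 388.7734392412095 251.90008275047137 194.84387676112152 [[-0.0, -1.0, -0.0017], [-0.9934, 0.0002, -0.1149], [0.1149, 0.0017, -0.9934]] [-0.0009, 0.5884, 1.1755]
wrist 265.04200487154276 265.04200487154276 257.6140801458631 193.3544222969207 [[0.435, -0.9004, -0.0033], [-0.8612, -0.4171, 0.2904], [-0.2629, -0.1235, -0.9569]] [-0.5994, -0.0351, 0.3922]
```

View pics/top0.png

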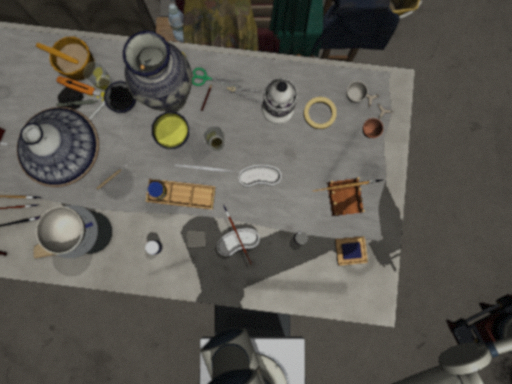

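View pics/side0.png

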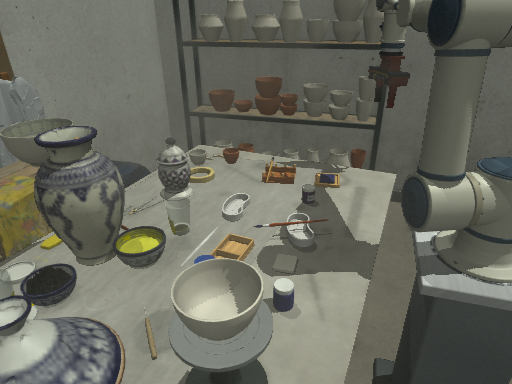

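View pics/wrist0.png

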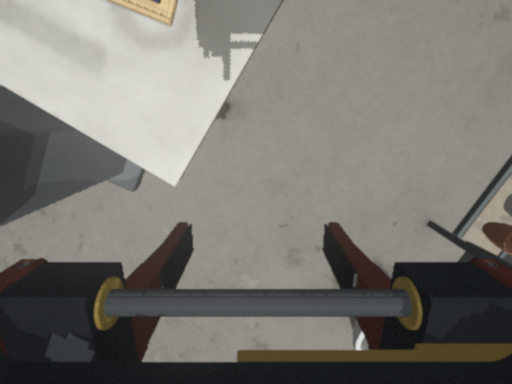

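The top view shows the loose dish with the brush at about (238,240), the base dish (259,176), pot tray (180,193), tall pot (152,247), short pot (300,238), tile (197,239), tile tray (351,250), brush rest (346,198) and tea glass (214,138). I'll compute rough positions and then look closer.

```bash
cat > h.py <<'E'
import numpy as np,cv2
def ray(d,u,v,z):
    R=np.array(d["R"]);t=np.array(d["t"]);C=-R.T@t
    uv=np.atleast_2d(np.c_[u,v]).astype(float)
    D=np.c_[(uv[:,0]-d["cx"])/d["fx"],(uv[:,1]-d["cy"])/d["fy"],np.ones(len(uv))]@R
    return (C+D*((z-C[2])/D[:,2])[:,None])
def proj(d,X):
    X=np.atleast_2d(X);c=X@np.array(d["R"]).T+np.array(d["t"])
    return np.c_[d["fx"]*c[:,0]/c[:,2]+d["cx"],d["fy"]*c[:,1]/c[:,2]+d["cy"]]
def load(n): 
    f=np.load(n+".npz");return {k:f[k] for k in f.files}
def snap(r,n,tag):
    d=r.snapshot(n);np.savez(tag+".npz",**d);cv2.imwrite(f"pics/{tag}.png",d["frame"][:,:,::-1]);return d
E
python3 - <<'E'
from h import *
d=load("top0")
for n,u,v,z in [("pal",238,240,.03),("base",259,176,.03),("tray",180,193,.02),("tall",152,247,.053),("short",300,238,.05),("tile",197,239,.008),("ttray",351,250,.011),("rest",346,198,.02),("glass",214,138,.09),("brA",225,207,.035),("brB",249,264,.035),("edge",395,325,0),("edge2",120,300,0)]:
    p=ray(d,u,v,z)[0];print(n,p.round(3),np.hypot(*p[:2]).round(3))
w=load("wrist0");print(-w["R"].T@w["t"], w["R"][2])
cv2.imwrite("pics/topz.png",cv2.resize(d["frame"][120:290,120:400,::-1],None,fx=2.85,fy=2.85,interpolation=cv2.INTER_CUBIC))
E
```

```text
pal [0.449 0.042 0.03 ] 0.451
base [ 0.648 -0.023  0.03 ] 0.649
tray [0.596 0.226 0.02 ] 0.637
tall [0.428 0.3   0.053] 0.523
short [ 0.455 -0.147  0.05 ] 0.478
tile [0.452 0.171 0.008] 0.483
ttray [ 0.418 -0.31   0.011] 0.52
rest [ 0.58  -0.297  0.02 ] 0.651
glass [0.755 0.113 0.09 ] 0.763
brA [0.55  0.082 0.035] 0.557
brB [0.376 0.008 0.035] 0.376
edge [ 0.189 -0.441  0.   ] 0.48
edge2 [0.264 0.408 0.   ] 0.486
[ 0.33356777 -0.50593802  0.38346233] [-0.26291448 -0.12347176 -0.95688594]
```

View pics/topz.png

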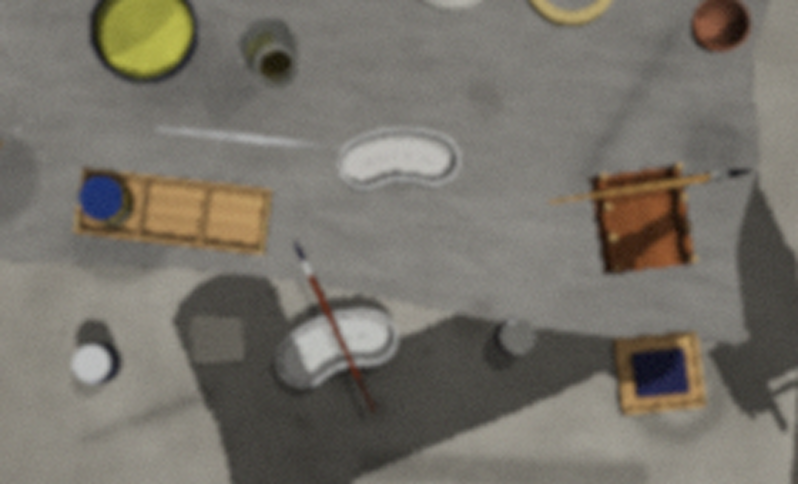

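Run:
```python
from station import r
from h import *
for p,y in [((.36,-.2,.42),0),((.36,-.2,.42),180),((.36,.15,.42),0),((.36,.15,.42),180)]:
    print(p,y,r.inverse_kinematics(p,[180,0,y]))
r.reach([.36,-.17,.42],[180,0,0]);r.wait(.2);snap(r,"wrist","w1");print(r.sense()["clock"])
r.reach([.36,.14,.42],[180,0,0]);r.wait(.2);snap(r,"wrist","w2");print(r.sense()["clock"],r.sense()["tcp_pos"])
```

```text
(0.36, -0.2, 0.42) 0 [-3.37902937e+01 -2.36424326e+01  9.47848452e+01 -2.54444375e-14
  1.08857587e+02  5.62097063e+01]
(0.36, -0.2, 0.42) 180 [ -33.79029365  -23.64243259   94.78484516    0.          108.85758743
 -123.79029365]
(0.36, 0.15, 0.42) 0 [ 1.76184993e+01 -2.70964475e+01  9.72526852e+01 -2.54444375e-14
  1.09843762e+02  1.07618499e+02]
(0.36, 0.15, 0.42) 180 [ 17.61849929 -27.09644754  97.25268518   0.         109.84376236
 -72.38150071]
1.825
3.2583 [0.36032566 0.13926882 0.41997761]
```

View pics/w1.png

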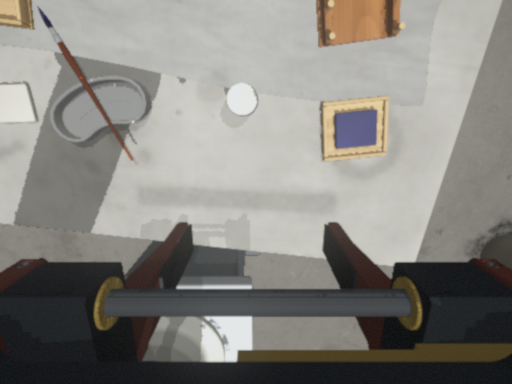

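View pics/w2.png

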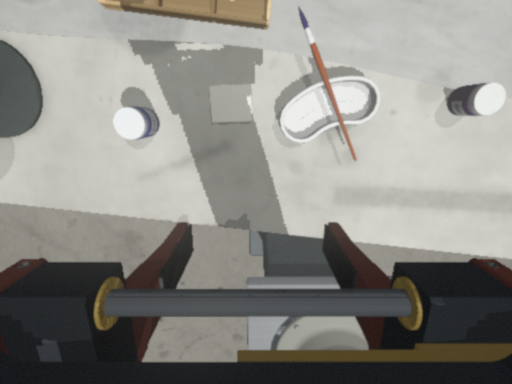

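Wrist views show the brush's bristle tip at (303,12) and end (355,158), the dish at about (330,108), tile (232,103), tall pot cap (130,123), short pot cap (488,98), and the tile tray (355,128) in w1. One more view is needed for the far row.

Run:
```python
from station import r
from h import *
r.reach([.50,.13,.42],[180,0,0]);r.wait(.2);snap(r,"wrist","w3")
r.reach([.48,-.19,.42],[180,0,0]);r.wait(.2);snap(r,"wrist","w4");print(r.sense()["clock"],r.sense()["tcp_pos"])
```

```text
5.5917 [ 0.48033541 -0.18908164  0.42004568]
```

View pics/w3.png

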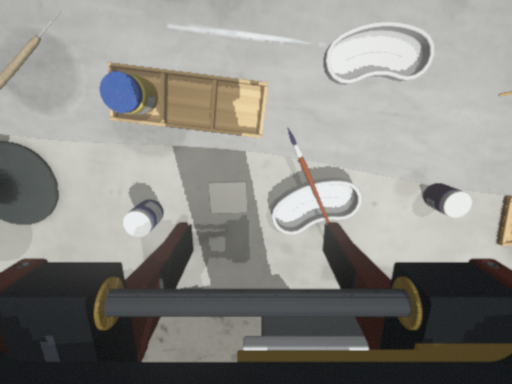

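View pics/w4.png

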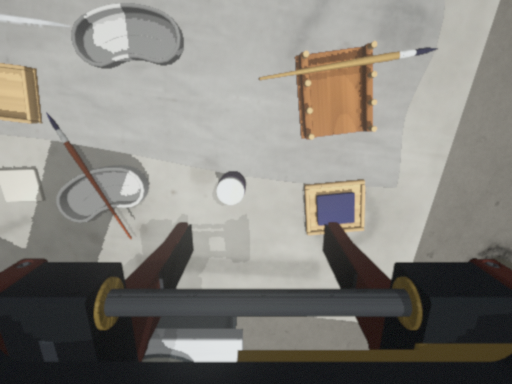

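Run:
```python
from h import *
def crop(t,x,y,w,h,f):
    d=load(t)["frame"][y:y+h,x:x+w,::-1];return cv2.resize(d,None,fx=f,fy=f,interpolation=cv2.INTER_CUBIC)
a=crop("w3",315,12,130,80,6);b=crop("w2",270,65,130,90,6)
cv2.imwrite("pics/c_base.png",a);cv2.imwrite("pics/c_pal.png",b)
```

```text
(no output)
```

View pics/c_base.png

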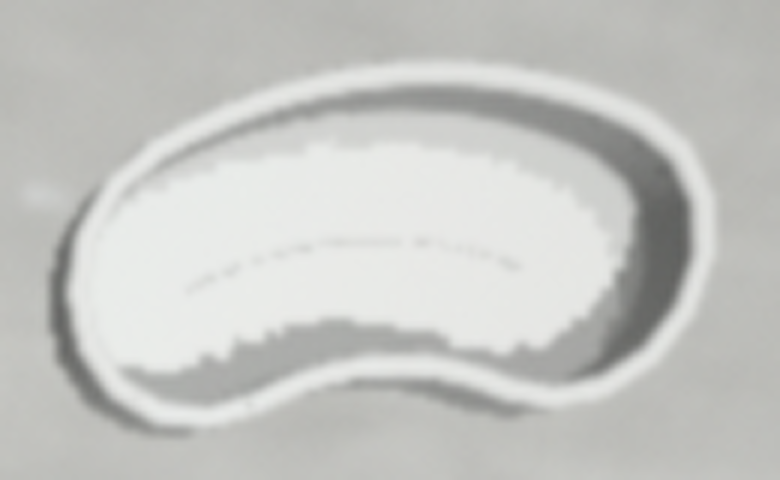

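View pics/c_pal.png

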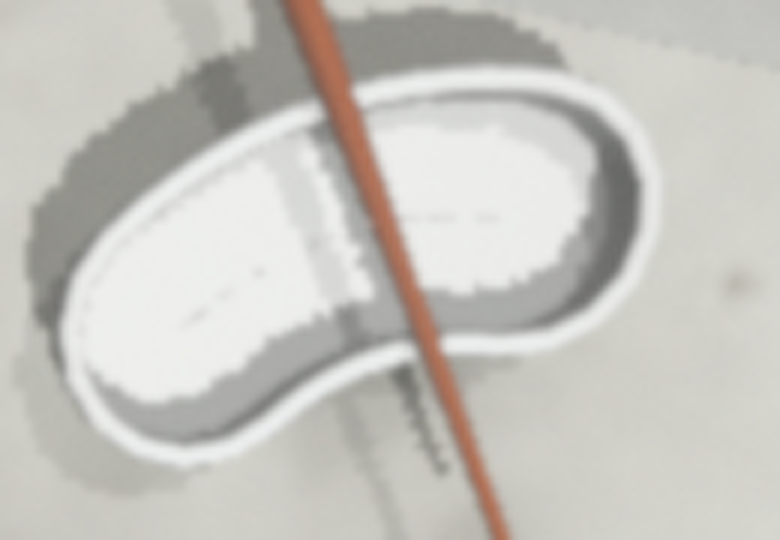

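```bash
cat > dish.py <<'E'
from h import *
def dish(d,box,thr,z=.03,out=None,brush=True,sathr=30):
    x,y,w,h=box
    f=d["frame"][y:y+h,x:x+w];F=6
    g=cv2.resize(f,None,fx=F,fy=F,interpolation=cv2.INTER_CUBIC).astype(int)
    m=(g.min(2)>thr)
    if brush: m|=(g[:,:,0]-g[:,:,2]>25)
    m=m.astype(np.uint8)
    if brush:
        m=cv2.morphologyEx(m,cv2.MORPH_CLOSE,np.ones((7,7)))
    cs,_=cv2.findContours(m,cv2.RETR_EXTERNAL,cv2.CHAIN_APPROX_NONE)
    c=max(cs,key=cv2.contourArea)
    fill=cv2.drawContours(np.zeros_like(m),[c],-1,1,-1)
    if brush: fill=cv2.morphologyEx(fill,cv2.MORPH_OPEN,cv2.getStructuringElement(cv2.MORPH_ELLIPSE,(81,81)))
    cs,_=cv2.findContours(fill,cv2.RETR_EXTERNAL,cv2.CHAIN_APPROX_NONE)
    c=max(cs,key=cv2.contourArea)[:,0]
    if out: 
        gg=g[:,:,::-1].clip(0,255).astype(np.uint8).copy();cv2.drawContours(gg,[c],-1,(0,0,255),1);cv2.imwrite(out,gg)
    u=(c[:,0]+.5)/F-.5+x;v=(c[:,1]+.5)/F-.5+y
    P=ray(d,u,v,z)[:,:2]
    S=1e4;Q=((P-P.mean(0))*S).astype(np.float32)
    M=cv2.moments(Q.reshape(-1,1,2));cen=np.array([M["m10"],M["m01"]])/M["m00"]
    a=.5*np.arctan2(2*M["mu11"],M["mu20"]-M["mu02"]);L=np.array([np.cos(a),np.sin(a)])
    if L[1]<0:L=-L     # dish +y axis ~ world +y
    X=np.array([L[1],-L[0]])  # x axis
    c0=cen/S+P.mean(0)
    q=(P-c0)@np.c_[X,L]
    nb=q[np.abs(q[:,1])<.003]
    lo=np.median(nb[nb[:,0]<0,0]);hi=np.median(nb[nb[:,0]>0,0])
    o=c0+X*(lo+hi)/2
    print("len",np.ptp(q[:,1]).round(4),q[:,1].min().round(4),q[:,1].max().round(4),"waist",(hi-lo).round(4),"cen",c0.round(4),"origin",o.round(4),"yaw",np.degrees(np.arctan2(X[1],X[0])).round(2))
    return o,np.degrees(np.arctan2(X[1],X[0]))
E
python3 - <<'E'
from dish import *
for th in (208,215,222): dish(load("w3"),(315,12,130,80),th,out="pics/d1.png",brush=False)
dish(load("w4"),(60,0,130,75),140,out="pics/d4.png",brush=False)
for th in (215,220,225):dish(load("w2"),(270,65,130,90),th,out="pics/d2.png")
for th in (218,222):dish(load("w3"),(262,170,105,70),th,out="pics/d3.png")
a=np.vstack([cv2.resize(cv2.imread(f"pics/d{i}.png"),(390,270)) for i in (1,2)]);b=np.vstack([cv2.resize(cv2.imread(f"pics/d{i}.png"),(390,270)) for i in (4,3)])
cv2.imwrite("pics/d_all.png",np.hstack([a,b]))
E
```

```text
len 0.1344 -0.0673 0.0671 waist 0.0582 cen [ 0.6517 -0.024 ] origin [ 0.6565 -0.0238] yaw 2.99
len 0.1334 -0.0668 0.0666 waist 0.0575 cen [ 0.6517 -0.0239] origin [ 0.6564 -0.0237] yaw 3.02
len 0.112 -0.0586 0.0534 waist 0.0428 cen [ 0.6509 -0.011 ] origin [ 0.6605 -0.0104] yaw 3.51
len 0.1769 -0.0856 0.0913 waist 0.0823 cen [ 0.648  -0.0238] origin [ 0.6485 -0.0237] yaw 2.96
len 0.0775 -0.0351 0.0425 waist 0.0609 cen [0.4573 0.0125] origin [0.4558 0.0133] yaw -27.53
len 0.0767 -0.0349 0.0418 waist 0.0606 cen [0.4572 0.0127] origin [0.4557 0.0135] yaw -27.47
len 0.0754 -0.0345 0.0409 waist 0.06 cen [0.4572 0.0129] origin [0.4557 0.0136] yaw -27.49
len 0.1155 -0.0568 0.0587 waist 0.0227 cen [0.457  0.0499] origin [0.4581 0.0503] yaw 19.23
len 0.0621 -0.0297 0.0324 waist 0.0353 cen [0.4487 0.0747] origin [0.4486 0.0746] yaw 32.72
```

View pics/d_all.png

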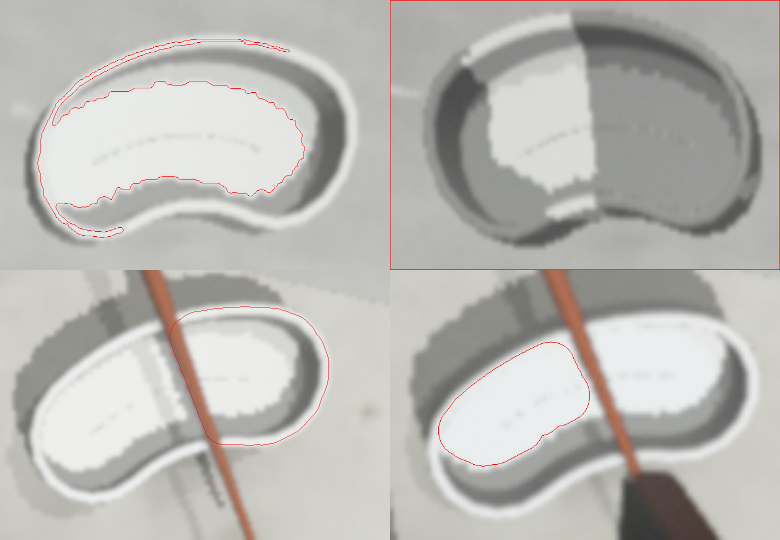

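Run:
```python
from dish import *
for th in (206,210):dish(load("w3"),(315,12,130,80),th,out="pics/d1.png",brush=False)
# brush handle: red mask line
for t,box in (("w2",(285,0,90,165)),("w4",(40,105,100,140)),("w3",(280,120,50,105))):
    d=load(t);x,y,w,h=box;f=d["frame"][y:y+h,x:x+w].astype(int)
    m=((f[:,:,0]-f[:,:,2]>30)&(f[:,:,0]>60)).astype(np.uint8)
    n,l,s,c=cv2.connectedComponentsWithStats(m);i=1+s[1:,4].argmax()
    v,u=np.nonzero(l==i);P=ray(d,u+x,v+y,.0345)[:,:2]
    vx,vy,px,py=cv2.fitLine(P.astype(np.float32),cv2.DIST_L2,0,.01,.01).ravel()
    k=(P-[px,py])@[vx,vy];print(t,"handle ends",(np.array([px,py])+np.outer([k.min(),k.max()],[vx,vy])).round(4).tolist(),"ang",np.degrees(np.arctan2(vy,vx)).round(2))
d=load("w2")
print("tip",ray(d,[303,355],[10,158],.0345).round(4))
# rest dowels
d=load("w4")
L=ray(d,[306,310,312],[54,110,137],.036)[:,:2];Rr=ray(d,[374,374,374,375],[44,73,101,129],.036)[:,:2]
print("rest",L.round(4).tolist(),Rr.round(4).tolist())
c=np.zeros(1)
def crop(t,x,y,w,h,f):
    d=load(t)["frame"][y:y+h,x:x+w,::-1];return cv2.resize(d,None,fx=f,fy=f,interpolation=cv2.INTER_CUBIC)
cv2.imwrite("pics/c_rest.png",crop("w4",280,30,130,115,5));cv2.imwrite("pics/c_tray.png",crop("w3",95,50,185,95,4))
```

```text
len 0.1345 -0.0674 0.0671 waist 0.0584 cen [ 0.6517 -0.0241] origin [ 0.6565 -0.0238] yaw 2.98
len 0.134 -0.0672 0.0668 waist 0.0581 cen [ 0.6517 -0.024 ] origin [ 0.6565 -0.0238] yaw 3.0
w2 handle ends [[0.3775, 0.0035], [0.5222, 0.0716]] ang 25.21
w4 handle ends [[0.3778, 0.0041], [0.522, 0.0723]] ang 25.33
w3 handle ends [[0.4221, 0.0247], [0.521, 0.0713]] ang 25.23
tip [[0.5572 0.0844 0.0345]
 [0.3801 0.0041 0.0345]]
rest [[0.6301, -0.2487], [0.564, -0.2575], [0.5293, -0.2623]] [[0.6412, -0.3314], [0.6086, -0.3356], [0.5752, -0.3399], [0.5399, -0.3457]]
```

View pics/c_rest.png

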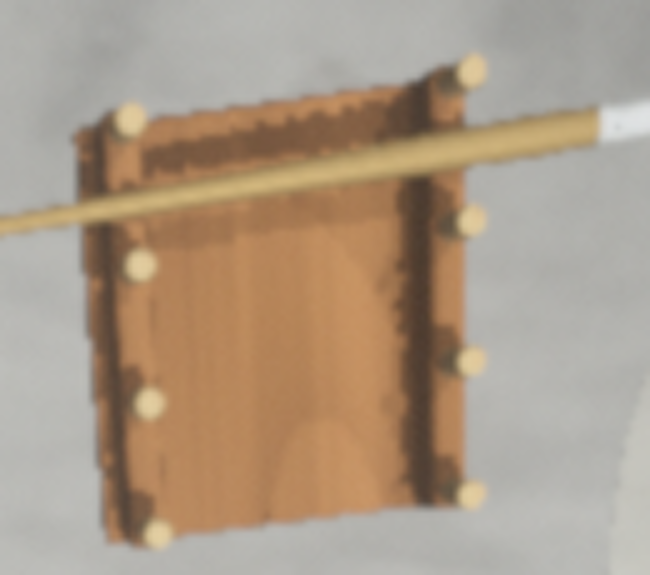

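View pics/c_tray.png

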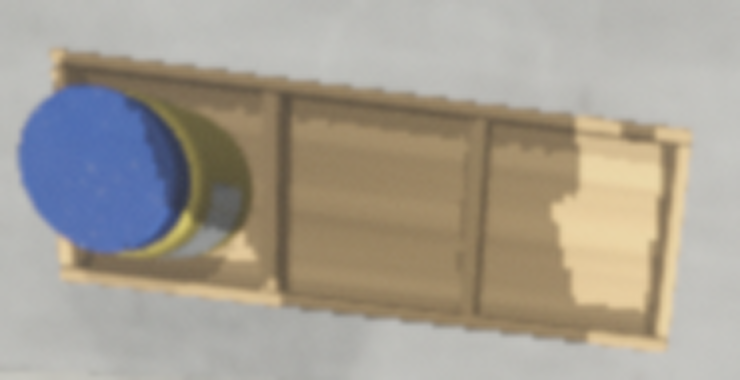

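```bash
cat > meas.py <<'E'
from h import *
def fit(model,P):
    model=np.array(model,float);P=np.array(P)[:,:2]
    a=model-model.mean(0);b=P-P.mean(0)
    th=np.arctan2((a[:,0]*b[:,1]-a[:,1]*b[:,0]).sum(),(a*b).sum())
    R=np.array([[np.cos(th),-np.sin(th)],[np.sin(th),np.cos(th)]])
    o=P.mean(0)-R@model.mean(0);res=P-(model@R.T+o)
    return o,np.degrees(th),np.abs(res).max()
def quad(d,box,mask,z,F=4):
    x,y,w,h=box;f=cv2.resize(d["frame"][y:y+h,x:x+w],None,fx=F,fy=F,interpolation=cv2.INTER_CUBIC).astype(int)
    m=mask(f).astype(np.uint8);n,l,s,c=cv2.connectedComponentsWithStats(m);i=1+s[1:,4].argmax()
    cs,_=cv2.findContours((l==i).astype(np.uint8),cv2.RETR_EXTERNAL,cv2.CHAIN_APPROX_NONE);c=max(cs,key=cv2.contourArea)[:,0]
    P=ray(d,(c[:,0]+.5)/F-.5+x,(c[:,1]+.5)/F-.5+y,z)[:,:2]
    return P
def rect(P):
    (cx,cy),(w,h),a=cv2.minAreaRect((P*1e3).astype(np.float32));return (cx/1e3,cy/1e3),(round(w,1),round(h,1)),round(a,2)
E
python3 - <<'E'
from meas import *
d=load("w4")
pc=np.array([(131,119),(140,265),(149,403),(158,534),(472,71),(471,220),(471,361),(471,494)])
uv=(pc+.5)/5-.5+[280,30]
model=[(x,.042) for x in (.051,.017,-.017,-.051)]+[(x,-.042) for x in (.051,.017,-.017,-.051)]
print("rest",fit(model,ray(d,uv[:,0],uv[:,1],.036)))
d=load("w3")
pc=np.array([(52,50),(690,130),(665,350),(62,280)]);uv=(pc+.5)/4-.5+[95,50]
print("pot tray",fit([(.037,.106),(.037,-.106),(-.037,-.106),(-.037,.106)],ray(d,uv[:,0],uv[:,1],.022)))
for t,b in (("w1",(310,90,90,80)),("w4",(295,170,80,70))):
    P=quad(load(t),b,lambda f:(f[:,:,2]-f[:,:,0]>5)&(f[:,:,2]-f[:,:,1]>5),.0145);print("stored tile",rect(P))
for t,b in (("w1",(0,75,45,60)),("w4",(0,160,45,50))):
    P=quad(load(t),b,lambda f:(f.min(2)>218),.0085);print("tile",rect(P))
d=load("w2");print(d["frame"][103,[200,205,215,232,245,256],:].tolist())
for n,t,b,z,dia in (("tall","w2",(105,95,50,50),.053,0),("short","w1",(220,75,45,45),.05,0),("short","w2",(460,75,52,50),.05,0),("tall","w3",(115,190,50,50),.053,0)):
    P=quad(load(t),b,lambda f:f.min(2)>225,z);(c,rr)=cv2.minEnclosingCircle((P*1e3).astype(np.float32));print(n,t,np.round(c,1),round(rr,1),P.mean(0).round(4),rect(P))
def crop(t,x,y,w,h,f):
    d=load(t)["frame"][y:y+h,x:x+w,::-1];return cv2.resize(d,(w*f,h*f),interpolation=cv2.INTER_CUBIC)
cv2.imwrite("pics/c_misc.png",np.hstack([crop("w2",200,75,65,60,5),crop("w2",105,90,65,60,5)]))
E
```

```text
rest (array([ 0.58576806, -0.29616516]), np.float64(7.2418476304003585), np.float64(0.0003540090298360665))
pot tray (array([0.59469831, 0.22551749]), np.float64(-6.569154788441082), np.float64(0.0016128763023276482))
stored tile ((0.41755999755859374, -0.30913687133789064), (48.2, 56.9), 5.61)
stored tile ((0.4179222412109375, -0.30918170166015624), (50.4, 56.6), 5.74)
tile ((0.43539450073242186, 0.15380694580078125), (7.4, 9.6), 8.57)Traceback (most recent call last):
  File "<stdin>", line 13, in <module>
  File "meas.py", line 11, in quad
    m=mask(f).astype(np.uint8);n,l,s,c=cv2.connectedComponentsWithStats(m);i=1+s[1:,4].argmax()
                                                                               ~~~~~~~~~~~~~~^^
ValueError: attempt to get argmax of an empty sequence
```

Run:
```python
from meas import *
def crop(t,x,y,w,h,f):
    d=load(t)["frame"][y:y+h,x:x+w,::-1];return cv2.resize(d,(w*f,h*f),interpolation=cv2.INTER_CUBIC)
cv2.imwrite("pics/c_misc.png",np.vstack([np.hstack([crop("w2",200,75,65,60,5),crop("w2",105,90,65,60,5)]),np.hstack([crop("w1",0,75,65,60,5),crop("w1",210,70,65,60,5)])]))
```

```text
(no output)
```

View pics/c_misc.png

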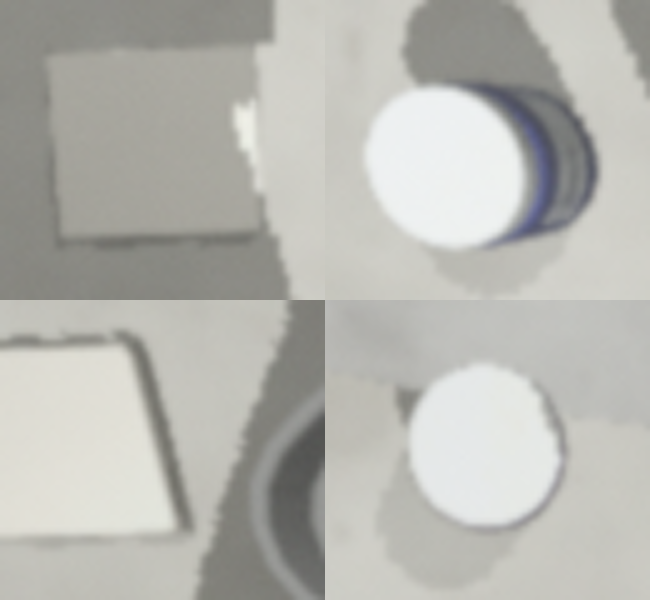

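```bash
python3 - <<'E'
from meas import *
d=load("w2");pc=np.array([(48,55),(262,45),(262,232),(58,236)]);uv=(pc+.5)/5-.5+[200,75]
P=ray(d,uv[:,0],uv[:,1],.0085);print("tile",P.round(4).tolist(),fit([(.025,.029),(.025,-.029),(-.025,-.029),(-.025,.029)],P))
print("tall",ray(d,129,123.1,.053)[0])
d=load("w1");print("short",ray(d,242.1,98.8,.05)[0]); print("tile right corners",ray(d,[24.6,35.3],[83.5,120.3],.0085).round(4).tolist())
for n,t,b,z in (("tall","w2",(105,95,50,50),.053),("short","w1",(220,75,45,45),.05)):
    P=quad(load(t),b,lambda f:f.min(2)>219,z);print(n,P.mean(0),rect(P))
E
python3 - <<'E'
from station import r
from h import *
from math import *
# brush pick
u=np.array([cos(radians(25.25)),sin(radians(25.25))])
end=np.array([.3775,.0036]);g=end+.0825*u;print(g)
g=list(g)
r.reach([*g,.26],[180,0,25.25])
r.servo_line([*g,.2135],speed=.1)
r.grab(10);s=r.sense();print(s["clock"],s["opening"],s["contact_force"],s["tcp_pos"])
r.servo_line([*g,.28],speed=.1)
s=r.sense();print(s["clock"],s["opening"],s["contact_force"])
snap(r,"wrist","w5")
E
```

```text
tile [[0.4763, 0.2052, 0.0085], [0.4786, 0.1464, 0.0085], [0.4292, 0.1468, 0.0085], [0.4282, 0.205, 0.0085]] (array([0.45307723, 0.17583698]), np.float64(0.8760354141919067), np.float64(0.001369864758054451))
tall [0.42832941 0.30161318 0.053     ]
short [ 0.45657763 -0.15161106  0.05      ]
tile right corners [[0.4789, 0.1486, 0.0085], [0.4302, 0.146, 0.0085]]
tall [0.42828559 0.30241859] ((0.42798867797851564, 0.302597900390625), (38.7, 38.0), 89.84)
short [ 0.45656376 -0.15051762] ((0.45624154663085936, -0.15001022338867187), (36.2, 34.2), 21.47)
[0.45211755 0.03879192]
8.475 0.009327036835088775 [0.20549112 0.16504092 0.33636021] [0.45211113 0.03878729 0.21348796]
9.2917 0.009065856028676688 [-0.62486472 -0.01790336 -0.75360882]
```

View pics/w5.png

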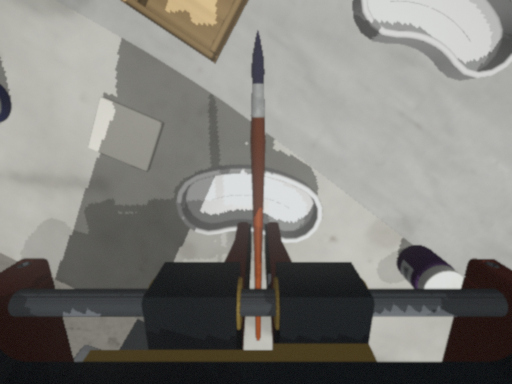

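The brush is in the grip, straight along the tool, with the bristle tip at (258,35). Next it goes to the rest.

Run:
```python
from station import r
from h import *
th=np.radians(7.24);R=np.array([[np.cos(th),-np.sin(th)],[np.sin(th),np.cos(th)]]);o=np.array([.5858,-.2962])
g=o+R@[-.034,-.020];print(g)
print(r.inverse_kinematics([*g,.28],[180,0,97.24]))
r.reach([*g,.28],[180,0,97.24])
r.servo_line([*g,.2065],speed=.1);r.wait(.1)
s=r.sense();print(s["clock"],s["opening"],s["contact_force"])
snap(r,"wrist","w6a")
r.let_go();r.servo_line([*g,.30],speed=.2);r.wait(.1)
snap(r,"wrist","w6");print(r.sense()["clock"])
```

```text
[ 0.5545916  -0.32032542]
[-33.05332716  12.01999558  75.66760694   0.          92.31239748
 -40.29332716]
11.9417 0.008711648033157882 [-0.89633801  0.71598031  0.13765935]
14.025
```

View pics/w6.png

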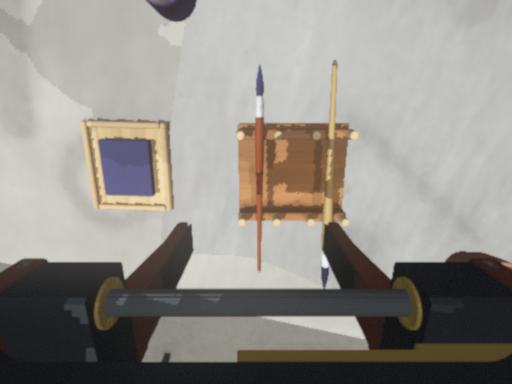

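The brush lies between the first two dowels on both bars (259,130 and 259,220). I'll re-measure the loose dish and the tile next.

Run:
```python
from station import r
from h import *
r.reach([.36,.09,.38],[180,0,0]);r.wait(.2)
snap(r,"wrist","w7");print(r.sense()["clock"])
```

```text
16.3583
```

View pics/w7.png

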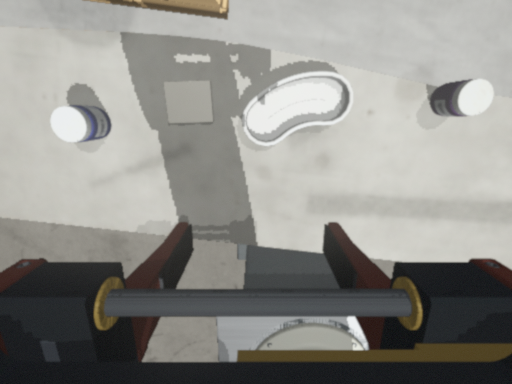

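Run:
```python
from dish import *
for th in (216,220,224): dish(load("w7"),(232,60,130,95),th,out="pics/d7.png",brush=False)
d=load("w7")["frame"][70:135,150:230,::-1];cv2.imwrite("pics/d7t.png",cv2.resize(d,None,fx=8,fy=8,interpolation=cv2.INTER_CUBIC))
```

```text
len 0.1128 -0.0568 0.056 waist 0.035 cen [0.4491 0.0503] origin [0.4538 0.0518] yaw 18.39
len 0.1123 -0.0568 0.0555 waist 0.0341 cen [0.4488 0.0504] origin [0.4535 0.052 ] yaw 18.25
len 0.1116 -0.0565 0.0552 waist 0.0335 cen [0.4487 0.0505] origin [0.4533 0.052 ] yaw 18.23
```

View pics/d7.png

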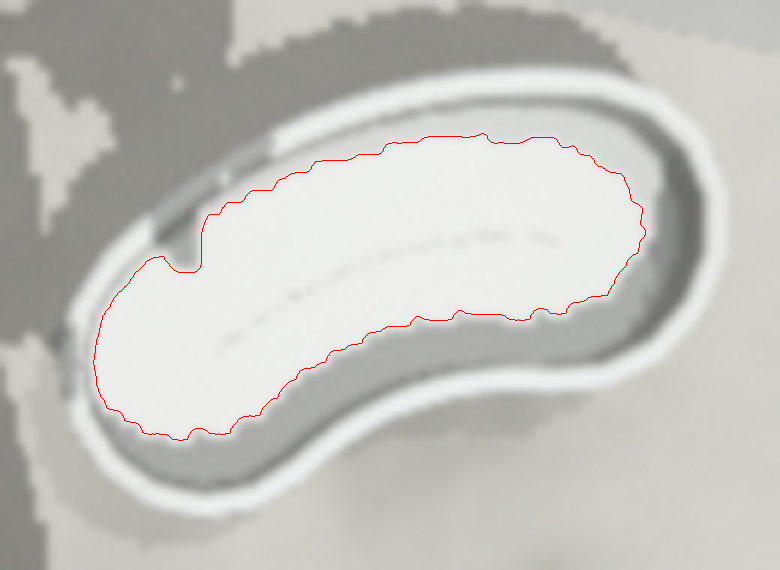

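View pics/d7t.png

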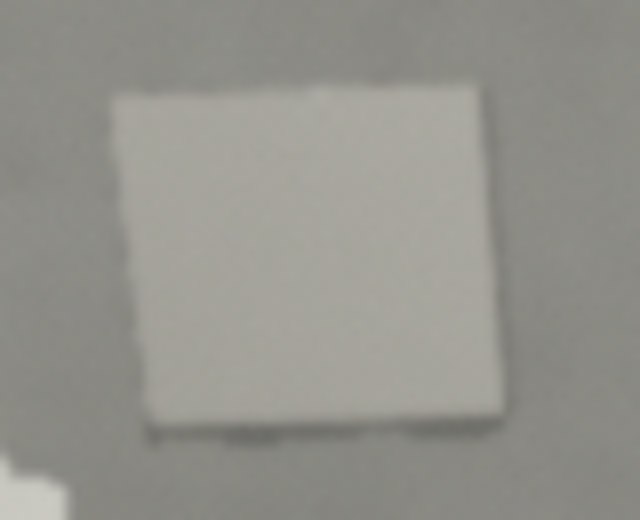

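```bash
cat > hull.py <<'E'
from meas import *
def hull(t,box,thr,extra=(),z=.03,out=None,F=6):
    d=load(t);x,y,w,h=box
    g=cv2.resize(d["frame"][y:y+h,x:x+w],None,fx=F,fy=F,interpolation=cv2.INTER_CUBIC).astype(int)
    m=(g.min(2)>thr).astype(np.uint8);n,l,s,c=cv2.connectedComponentsWithStats(m)
    pts=[np.argwhere(l==i)[:,::-1] for i in range(1,n) if s[i,4]>350]
    pts=np.vstack(pts+([np.array(extra)] if len(extra) else []))
    c=cv2.convexHull(pts.astype(np.int32))[:,0]
    if out:
        gg=g[:,:,::-1].clip(0,255).astype(np.uint8).copy();cv2.polylines(gg,[c],True,(0,0,255),1);cv2.imwrite(out,gg)
    P=ray(d,(c[:,0]+.5)/F-.5+x,(c[:,1]+.5)/F-.5+y,z)[:,:2]
    Q=(P-P.mean(0))*1e4;M=cv2.moments(Q.astype(np.float32).reshape(-1,1,2))
    cen=np.array([M["m10"],M["m01"]])/M["m00"]/1e4+P.mean(0)
    a=.5*np.arctan2(2*M["mu11"],M["mu20"]-M["mu02"]);L=np.array([np.cos(a),np.sin(a)]);L=L if L[1]>0 else -L
    X=np.array([L[1],-L[0]]);q=(P-cen)@np.c_[X,L]
    mid=cen+np.c_[X,L]@((q.max(0)+q.min(0))/2)
    print(t,thr,"ext",np.ptp(q,axis=0).round(4),"cen",cen.round(4),"mid",mid.round(4),"yaw",np.degrees(np.arctan2(X[1],X[0])).round(2))
E
python3 - <<'E'
from hull import *
for th in (210,216): hull("w3",(318,15,122,75),th,out="pics/e1.png")
for th in (216,222): hull("w7",(232,60,130,95),th,extra=[(210,172),(62,360)],out="pics/e2.png")
for th in (216,222): hull("w2",(272,70,120,80),th,out="pics/e3.png")
a=[cv2.resize(cv2.imread(f"pics/e{i}.png"),(400,290)) for i in (1,2,3)]
cv2.imwrite("pics/e_all.png",np.vstack([np.hstack(a[:2]),np.hstack([a[2],a[2]])]))
d=load("w7")
pc=np.array([(112,95),(481,84),(504,413),(150,422)]);uv=(pc+.5)/8-.5+[150,70]
P=ray(d,uv[:,0],uv[:,1],.0085);print("tile",P.round(4).tolist(),fit([(.025,.029),(.025,-.029),(-.025,-.029),(-.025,.029)],P))
E
```

```text
w3 210 ext [0.0665 0.134 ] cen [ 0.6503 -0.0241] mid [ 0.6524 -0.0241] yaw 2.91
w3 216 ext [0.0658 0.1333] cen [ 0.6503 -0.024 ] mid [ 0.6524 -0.024 ] yaw 2.93
w7 216 ext [0.0669 0.1344] cen [0.4452 0.0435] mid [0.4472 0.0442] yaw 18.85
w7 222 ext [0.0663 0.1336] cen [0.4453 0.0436] mid [0.4472 0.0443] yaw 18.83
w2 216 ext [0.0668 0.1344] cen [0.4451 0.0437] mid [0.447  0.0443] yaw 18.72
w2 222 ext [0.0661 0.1335] cen [0.4451 0.0439] mid [0.4471 0.0444] yaw 18.73
tile [[0.4771, 0.205, 0.0085], [0.4786, 0.1482, 0.0085], [0.4299, 0.1472, 0.0085], [0.4286, 0.204, 0.0085]] (array([0.45352064, 0.17609389]), np.float64(1.3345067826331216), np.float64(0.0007703099820198789))
```

View pics/e_all.png

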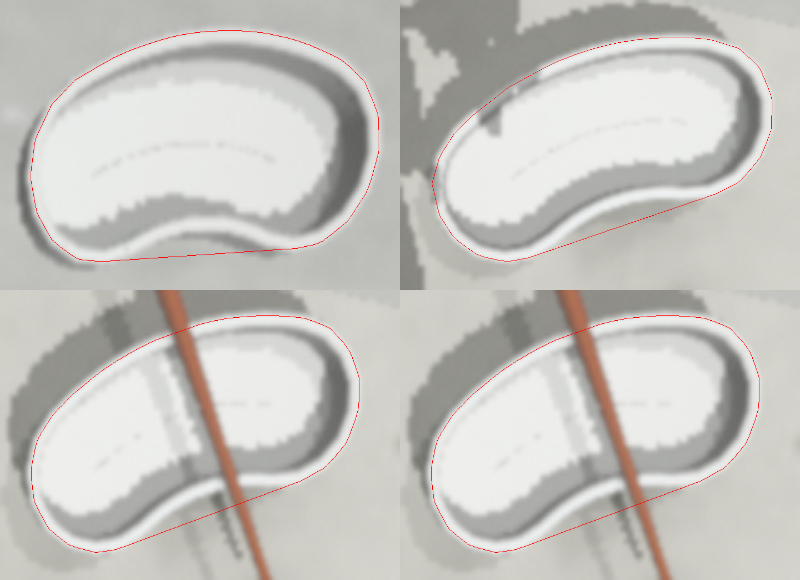

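Run:
```python
from station import r
from h import *
g=[.4511,.0457]
r.reach([*g,.25],[180,0,108.8])
r.servo_line([*g,.1935],speed=.12)
s=r.sense();print(s["clock"],s["contact_force"].round(2))
r.grab(20);s=r.sense();print(s["clock"],s["opening"],s["contact_force"].round(2),s["tcp_pos"].round(4))
r.servo_line([*g,.27],speed=.1);r.wait(.2)
s=r.sense();print(s["clock"],s["opening"],s["contact_force"].round(2))
snap(r,"wrist","w8");snap(r,"top","t8");snap(r,"side","s8")
```

```text
18.7333 [-0.04 -0.18  0.34]
19.275 0.060419122683261176 [-0.06 -0.17  2.25] [0.4513 0.0457 0.194 ]
20.3917 0.059959532037002945 [ 0.36 -0.33 -1.29]
```

View pics/w8.png

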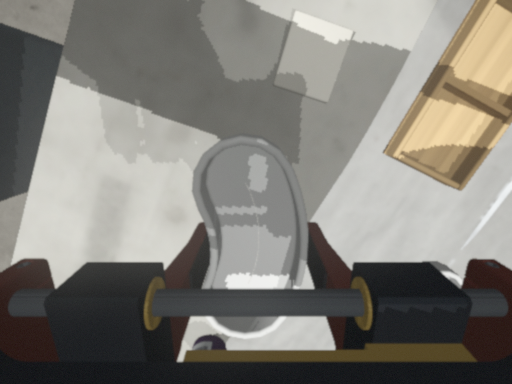

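View pics/s8.png

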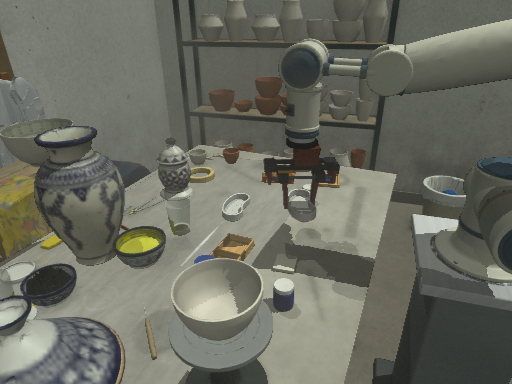

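Run:
```python
from h import *
from station import r
d=load("w8");f=d["frame"]
cv2.imwrite("pics/c8.png",cv2.resize(f[125:240,180:325,::-1],None,fx=5,fy=5,interpolation=cv2.INTER_CUBIC))
th=np.radians(18.8);B=np.array([[np.cos(th),-np.sin(th)],[np.sin(th),np.cos(th)]])
P=ray(d,[243,193,306,260],[135.5,185,195,343],.1065)[:,:2]-[.4511,.0457];print((P@B).round(4))
# expected from base in w3: same features
d=load("w3");th=np.radians(2.92);B=np.array([[np.cos(th),-np.sin(th)],[np.sin(th),np.cos(th)]])
```

```text
[[-0.0081  0.0681]
 [-0.0364  0.0411]
 [ 0.0268  0.0353]
 [ 0.0011 -0.0695]]
```

View pics/c8.png

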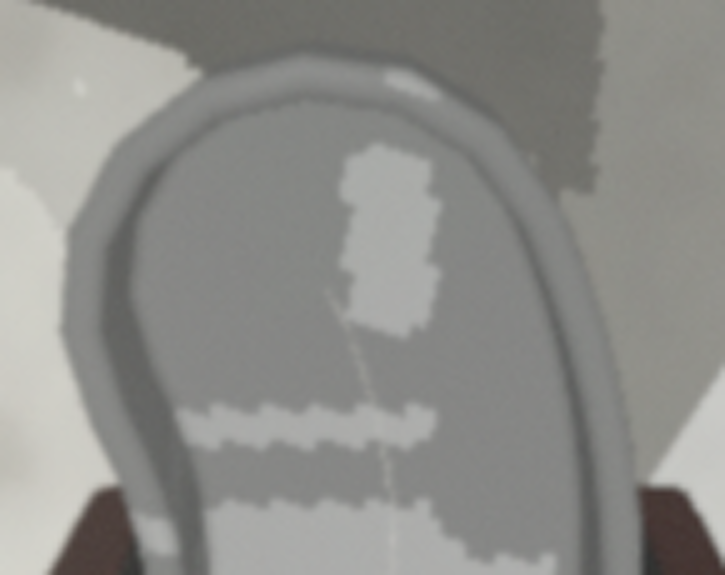

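Run:
```python
from station import r
from h import *
g=[.6565,-.0238]
r.reach([*g,.27],[180,0,92.92])
r.servo_line([*g,.226],speed=.1);r.wait(.2);f0=r.sense()["contact_force"];print(f0.round(2))
for z in (.222,.220,.218,.2165,.2155):
    r.servo_line([*g,z],speed=.03);r.wait(.1);s=r.sense();f=s["contact_force"]-f0;print(z,s["tcp_pos"].round(4),f.round(2))
    if f[2]>8: break
print(s["clock"])
```

```text
[ 1.3  -0.48 -1.8 ]
0.222 [ 0.6565 -0.0238  0.2219] [-1.51 -0.2   0.21]
0.22 [ 0.6565 -0.0238  0.22  ] [-1.89  0.4   0.19]
0.218 [ 0.6565 -0.0238  0.218 ] [-1.28  0.7  -0.57]
0.2165 [ 0.6565 -0.0238  0.2164] [-1.54  0.74 -0.06]
0.2155 [ 0.6565 -0.0238  0.2155] [-1.06  0.33  0.04]
23.9917
```

No obstruction so far. I'll go the last half millimetre, release and look.

Run:
```python
from station import r
from h import *
g=[.6565,-.0238]
r.servo_line([*g,.2148],speed=.03);r.wait(.1);print(r.sense()["contact_force"].round(2))
r.let_go();r.servo_line([*g,.27],speed=.15)
r.reach([.50,.03,.42],[180,0,0]);r.wait(.2);snap(r,"wrist","w9");snap(r,"side","s9");print(r.sense()["clock"])
```

```text
[ 0.06  0.69 -0.75]
27.2917
```

View pics/w9.png

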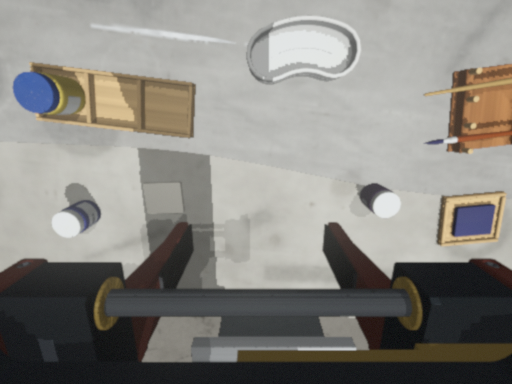

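View pics/s9.png

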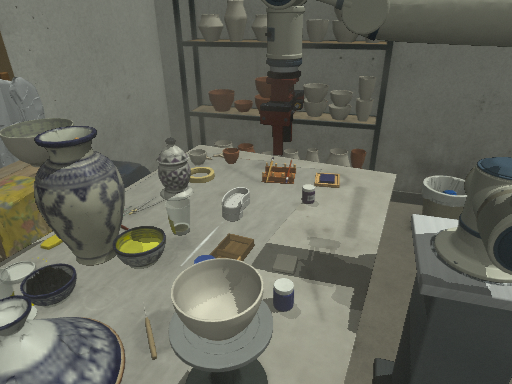

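Run:
```python
from hull import *
d=load("w9")["frame"][8:92,235:370,::-1];cv2.imwrite("pics/c9.png",cv2.resize(d,None,fx=5.5,fy=5.5,interpolation=cv2.INTER_CUBIC))
d=load("s9")["frame"][175:235,205:265,::-1];cv2.imwrite("pics/c9s.png",cv2.resize(d,None,fx=9,fy=9,interpolation=cv2.INTER_CUBIC))
```

```text
(no output)
```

View pics/c9.png

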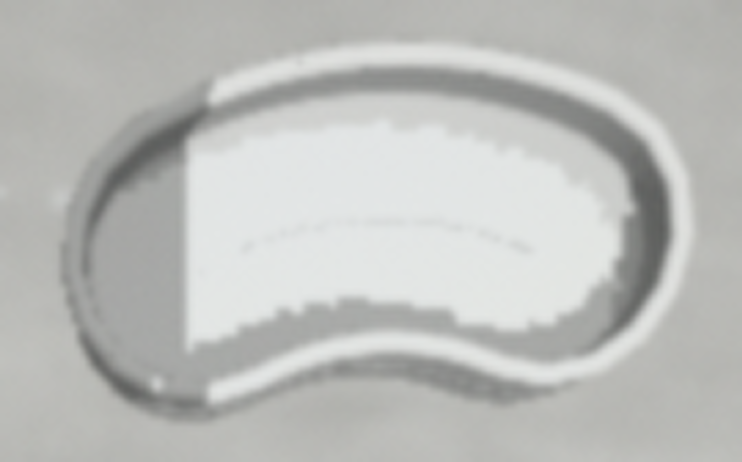

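View pics/c9s.png

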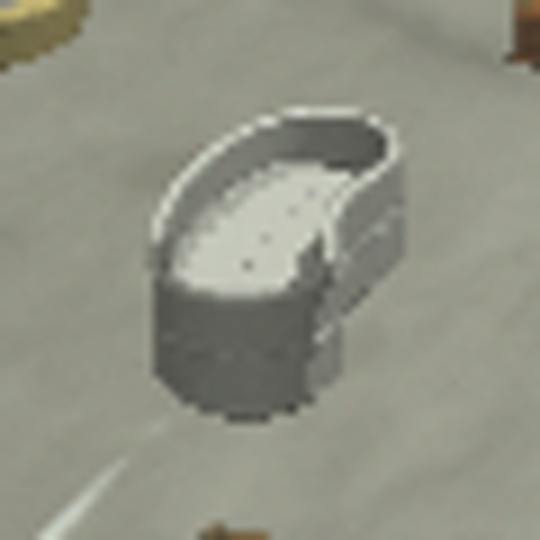

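The wrist view shows the dish at about (303,48) with its walls flush, and the side view (235,205) shows one continuous wall, so it is nested. Next are the pots.

```bash
cat > pots.py <<'E'
from station import r
from h import *
def pot(g,b,yaw,z0=.2035,zp=.2095):
    r.reach([*g,.275],[180,0,yaw])
    r.servo_line([*g,z0],speed=.15)
    r.grab(20);s=r.sense();print("grip",s["clock"],s["opening"],s["contact_force"].round(2))
    r.servo_line([*g,.275],speed=.2)
    r.reach([*b,.275],[180,0,yaw])
    r.servo_line([*b,zp],speed=.12);r.wait(.1);s=r.sense();print("down",s["clock"],s["opening"],s["contact_force"].round(2))
    r.let_go();r.servo_line([*b,.285],speed=.2);print(r.sense()["clock"])
E
python3 - <<'E'
from pots import *
print(r.inverse_kinematics([.4281,.3022,.275],[180,0,83.43]))
pot([.4281,.3022],[.5947,.2255],83.43)
pot([.4564,-.1508],[.5868,.1570],83.43)
r.reach([.46,.13,.42],[180,0,0]);r.wait(.2);snap(r,"wrist","w10");snap(r,"side","s10");print(r.sense()["clock"])
E
```

```text
[ 3.14984904e+01 -5.76609926e+00  9.46058071e+01 -2.54444375e-14
  9.11602922e+01  3.80684904e+01]
grip 29.9167 0.04080564086803905 [-0.42 -0.33 -0.46]
down 31.975 0.041221526904582785 [ 1.43  0.55 -0.22]
33.3667
grip 36.2833 0.03876707658078945 [-0.51  0.3   0.14]
down 38.8583 0.03920972714423355 [ 0.09 -0.1  -0.54]
40.275
41.8833
```

View pics/w10.png

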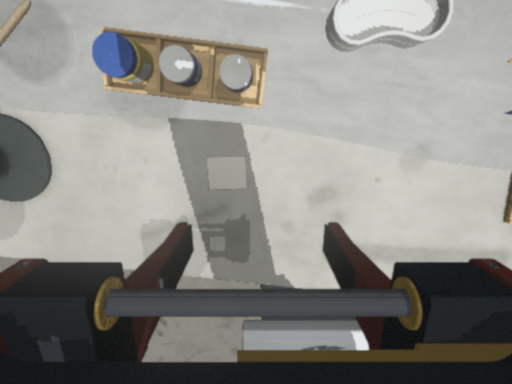

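View pics/s10.png

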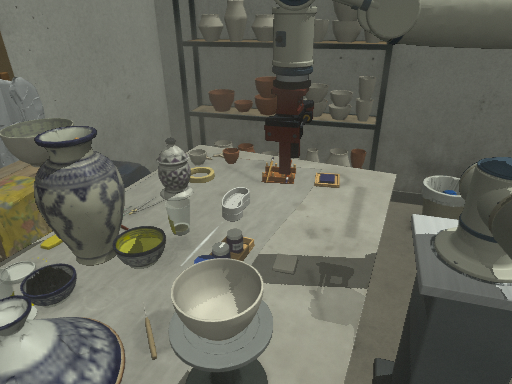

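Both pots stand in their bays, caps at (180,63) and (236,71). Now the tile.

Run:
```python
from station import r
from h import *
g=[.4535,.1761];b=[.4177,-.3092]
r.reach([*g,.24],[180,0,91.2])
r.servo_line([*g,.1845],speed=.1)
r.grab(15);s=r.sense();print("grip",s["clock"],s["opening"],s["contact_force"].round(2),s["tcp_pos"].round(4))
r.servo_line([*g,.26],speed=.15)
r.reach([*b,.26],[180,0,95.7])
print(r.sense()["opening"]);snap(r,"wrist","w11a")
r.servo_line([*b,.1997],speed=.1);r.wait(.1);s=r.sense();print("down",s["clock"],s["opening"],s["contact_force"].round(2))
r.let_go();r.servo_line([*b,.28],speed=.2)
r.reach([.38,-.27,.40],[180,0,0]);r.wait(.2);snap(r,"wrist","w11");snap(r,"top","t11");print(r.sense()["clock"])
```

```text
grip 44.6083 0.049269112050313306 [-0.22 -0.55  0.14] [0.4535 0.1761 0.1846]
0.049626053353804225
down 47.9333 0.0496919274753302 [ 0.78 -0.17 -0.99]
51.0333
```

View pics/w11.png

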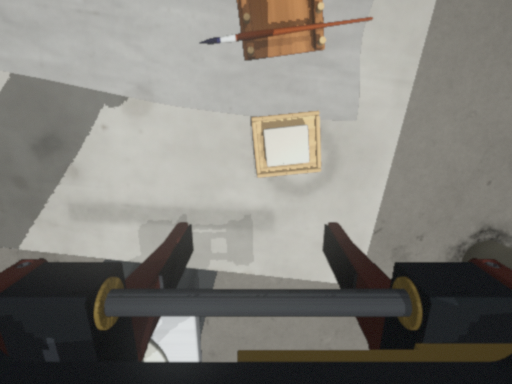

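View pics/t11.png

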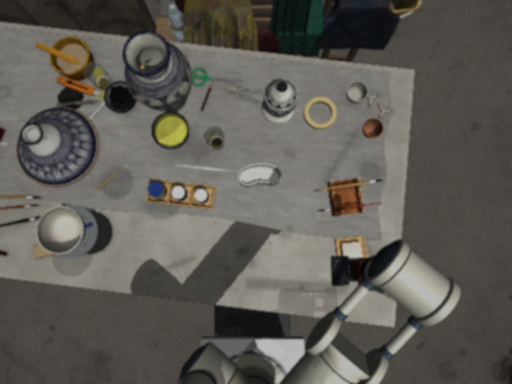

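Run:
```python
from station import r
from hull import *
P=quad(load("w11"),(245,105,85,75),lambda f:(f.min(2)>212)&(f.max(2)-f.min(2)<28),.023);print("tile",rect(P))
d=load("w10");th=np.radians(-6.57);B=np.array([[np.cos(th),-np.sin(th)],[np.sin(th),np.cos(th)]])
for n,b,z in (("tall",(155,40,48,45),.058),("short",(214,45,44,50),.055)):
    P=quad(d,b,lambda f:(f.max(2)-f.min(2)<18)&(f.min(2)>120),z);c=np.array(rect(P)[0]);print(n,rect(P),((c-[.5947,.2255])@B).round(4))
r.reach([.49,-.13,.42],[180,0,0]);r.wait(.3);snap(r,"wrist","w12");print(r.sense()["clock"])
for th in (205,212): hull("w12",(170,5,130,95),th,z=.051,out="pics/e12.png")
```

```text
tile ((0.4125845947265625, -0.3095845642089844), (37.5, 53.9), 6.68)
tall ((0.5950505981445312, 0.2257307586669922), (39.5, 39.9), 31.36) [0.0003 0.0003]
short ((0.58664599609375, 0.1566009521484375), (37.7, 37.6), 89.97) [-0.0001 -0.0694]
52.1333
w12 205 ext [0.0306 0.0627] cen [ 0.6402 -0.067 ] mid [ 0.6374 -0.0665] yaw 25.73
w12 212 ext [0.0272 0.0623] cen [ 0.6395 -0.0695] mid [ 0.6365 -0.0683] yaw 31.66
```

View pics/w12.png

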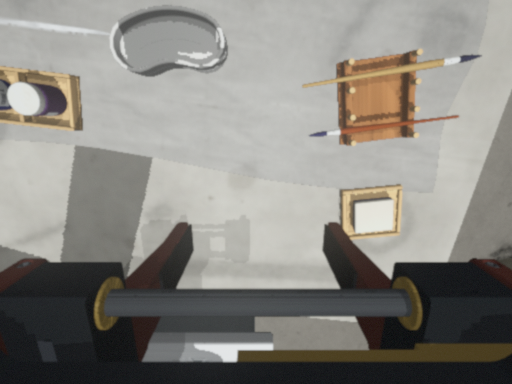

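View pics/e12.png

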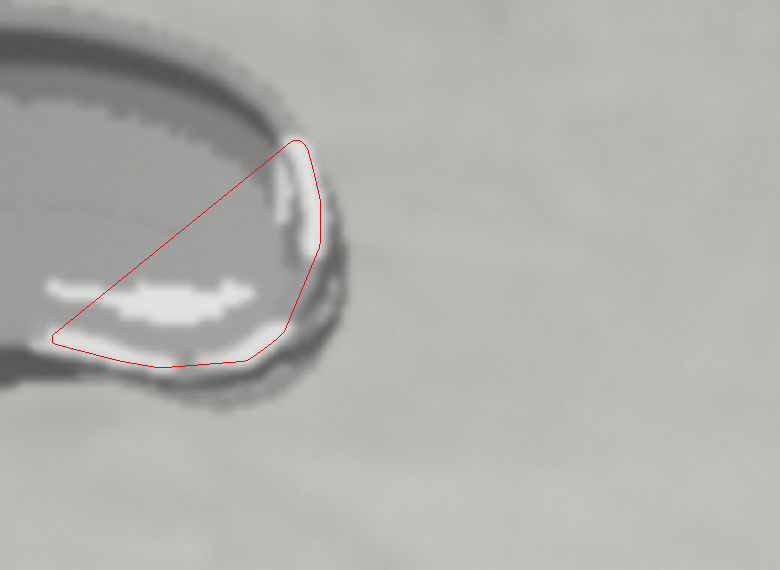

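Run:
```python
from hull import *
ex=np.array([(62,255),(72,185),(98,140),(140,107),(200,82),(68,290),(85,335),(120,375),(170,398),(205,400)])*6/5.5
for z in (.048,.051,.054): hull("w9",(235,8,135,84),212,extra=ex.astype(int),z=z,out="pics/e9.png")
d=load("w11")["frame"][105:185,245:330,::-1];a=cv2.resize(d,(510,480),interpolation=cv2.INTER_CUBIC)
cv2.imwrite("pics/f.png",a)
cv2.imwrite("pics/e9.png",cv2.imread("pics/e9.png"))
```

```text
w9 212 ext [0.0668 0.1358] cen [ 0.6512 -0.0236] mid [ 0.6529 -0.0239] yaw 2.25
w9 212 ext [0.0662 0.1346] cen [ 0.6506 -0.0231] mid [ 0.6523 -0.0234] yaw 2.25
w9 212 ext [0.0656 0.1335] cen [ 0.65   -0.0227] mid [ 0.6516 -0.023 ] yaw 2.25
```

View pics/e9.png

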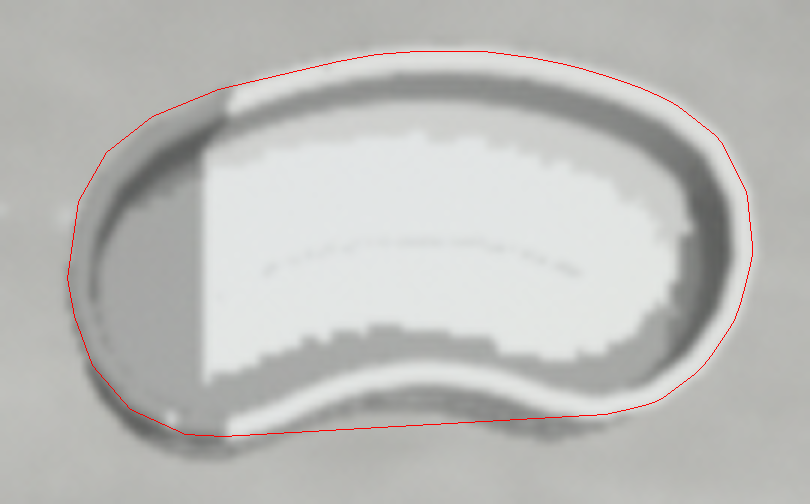

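View pics/f.png

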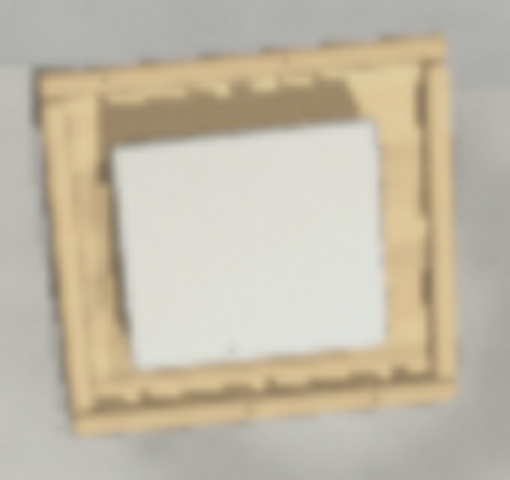

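Run:
```python
from hull import *
d=load("w11")
for pc,z,m in (([(113,148),(375,121),(386,345),(135,368)],.023,(.025,.029)),([(40,72),(446,38),(455,392),(75,432)],.011,(.042,.046))):
    uv=(np.array(pc)+.5)/6-.5+[245,105];a,b=m
    P=ray(d,uv[:,0],uv[:,1],z);print(P.round(4).tolist(),fit([(a,b),(a,-b),(-a,-b),(-a,b)],P))
```

```text
[[0.4392, -0.2776, 0.023], [0.4449, -0.3345, 0.023], [0.3958, -0.3396, 0.023], [0.3906, -0.2829, 0.023]] (array([ 0.41764021, -0.30865687]), np.float64(5.753415980992318), np.float64(0.0007249966518295126))
[[0.455, -0.2615, 0.011], [0.4622, -0.3513, 0.011], [0.3825, -0.3588, 0.011], [0.3728, -0.2692, 0.011]] (array([ 0.41812162, -0.31023019]), np.float64(5.357509285630093), np.float64(0.0020655427334004273))
```

Tile is within 2 mm of the tray centre. Everything checks out, so I'm handing in.

Run:
```python
from station import r
print(r.sense()["clock"],r.sense()["contact_force"].round(2));r.hand_in()
```

```text
52.1333 [-0.34  1.34  0.46]
the job is handed in; nothing more can be done
```

I cleared the painter's place and handed the job in at 52 s of the 125 s allowed. No verdict is reported, so the figures below are from my last pictures.

| Item | Where it is now | Last check |
|---|---|---|
| Brush | Free place x -34 of the rest, handle end towards the rest's -y | Looks to lie between the dowels on both bars; judged by eye only |
| Loose dish | Nested on the other dish | About 1 mm and 0.7° off the other dish; walls flush in the side view |
| Tall pot | Bay y 0 of the pot tray | Under 1 mm from the bay centre |
| Short pot | Bay y -69 of the pot tray | Under 1 mm from the bay centre |
| Test tile | On the stored tile | Within 2 mm and 0.5° of the stored tile |
| Tea glass | Not touched | Same pixel position in the first and last top views |

- **Dish:** part of its rim was in shadow, so I marked that stretch by hand. An automatic re-check from a second view failed because of shadow and a badly placed crop, and I left it out. I judged its nested height from the flush walls and did not measure it.
- **Tile:** the first automatic rectangle came out about 5 mm off in x because it caught only part of the tile. I used hand-picked corners instead.

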